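# Set the four watchtowers on their terrain tiles

## Robot

A 7-joint arm with a two-finger parallel gripper is mounted at the origin on the work surface. World frame = base frame: x ahead of the robot, y to its left, z up, the work surface at z = 0. Lengths are in m, angles in rad, forces in N, time in s.
With the tool pointing down it reaches from about 0.425 to 0.95 m from the base axis. Payload 4.7 kg.
Tool frame: the origin (TCP) lies on the front face of the gripper's body, between the roots of the fingers; the fingertips stand 70 mm ahead of it and the grasp point (between the pads) lies 51 mm ahead of it; z points along the fingers, y is the line along which they close (so a half turn about z gives the same grasp; the last joint's range is limited). The gripper opens to 87 mm and grips with 3 to 60 N. Pads are 19 mm wide; open, the fingers measure 117 mm over their backs; the gripper's body (75 mm by 190 mm) begins 51 mm behind the grasp point.
Start: joints at [-1.352, 0.469, -0.049, 1.532, 0.024, 1.141, -0.082], TCP at [0.166, 0.654, 0.292] pointing down, gripper open.
Joint ranges: [-2.59, 2.59], [-0.33, 1.99], [-1.39, 1.29], [0.1, 2.45], [-1.04, 4.18], [0.21, 1.99], [-2.66, 2.66]. Speed limits (rad/s): [2.57, 2.57, 3.14, 3.14, 3.14, 3.14, 3.14].

## Interface

Orientations are given as [roll, pitch, yaw] about the fixed x, y, z axes, in that order (R = Rz(yaw) Ry(pitch) Rx(roll)).
In Python, from plant import ctrl, optics gives the robot as it stands.
- The arm moves only by the shell command python3 -m inch 'ROWS' [FORCE]. ROWS is JSON, one flat list of numbers, 5 for each row, row after row: the shift along the tool's x, y, z in m, then the turn about the tool's z in degrees, then the opening, from 0 (shut) to 1 (fully open). In form: [tx, ty, tz, spin, claw, tx, ty, tz, spin, claw, ...]. A call has exactly 8 rows; each row shifts and turns the commanded pose from where the row before left it, along the tool's axes as they then stand; what a row does not reach is not made up. A row lasts 1/12 s, in which the tool goes at most 41.7 mm and 7.16 degrees, less where a joint would pass 70% of its speed; a pose out of reach is approached as far as the arm can. A call with a gripper value outside its range is refused whole. The fingers move at their own pace and stop on an object; FORCE is the grip in N (left out, the last holds). Time passes only in rows, so rows that do not move let the fingers close, or fill a call up. It gives the time, the measured TCP pose, the force, the opening and the grip force at its end, in the units of the state.
- ctrl.get_state(): the state, without advancing time (a new reading comes with each control period).
- optics.camera(name): name is "scene" or "top"; returns (picture, depth): 400x640x3 uint8, red, green, blue; 400x640 float32, m along the optical axis (not along the pixel's ray), 0 where there is no reading.
- optics.camera_params(name): a dict with "fov_y" (degrees; the focal length in pixels is half the picture's height over the tangent of half this angle, whatever the lens; pixels are square), "cx", "cy" (the principal point, pixels), "k1" (the pictures are not rectified: a ray, as slopes to the right and down, at radius r is drawn at 1 + k1 r^2 times it, then the intrinsics apply), "R" (3x3) and "t" (3): a world point X has camera coordinates R X + t. Camera axes: x right, y down, z forward; pixel columns grow to the right and rows downward; lengths in m; the calibration is good to about 2 mm. A picture is of the moment at which its call begins. camera_params takes no time and is no camera call.
- ctrl.job_done(): hands the job in; it is judged then, once.
The state is a dict: "clock": time; "joint_positions": joint angles; "joint_velocities": joint speeds; "effort": joint torques, N m; "eef_pos": TCP position; "tcp_rot": TCP orientation; "force": force on the tool from outside, world axes, zero at the start; "moment": the same for the moment, N m; "finger_gap": finger opening in m; "grasp_force": force on a finger pad.
Only numpy, scipy, OpenCV 4.12 (cv2) and the standard library are available. Lean on these libraries where they do the work, as an engineer would, in place of code of your own. Each camera call takes 0.05 s, during which the arm holds its last target. There are 200 camera calls.

## Task

Set up tonight's board game: stand each watchtower upright in the middle of its terrain tile, in the order of play - first the blue tower on the green swamp, then the red tower on the blue lake, then the yellow tower on the grey rock, last the white tower on the orange desert. Set the towers down rather than dropping them, let go of each before going on to the next, and leave the two chess rooks standing where they are.

Things in the scene. Friction and masses are not known exactly. Their poses are not given: they have to be found in the camera images.
- tower_blue: A small blue plastic watchtower, upright, loose, about 45 g, 72 mm tall: square base plate 40 x 40 x 6 mm, a narrow leg part 30 mm square, from 28 to 56 mm up a square cabin 32 x 32 mm (the part to grip), then a stepped pyramid roof of the same colour, no wider than the cabin. Origin: centre of the underside; z up, x and y square to the cabin's faces.
- tower_red: A small red plastic watchtower, upright, loose, about 45 g, 72 mm tall: square base plate 40 x 40 x 6 mm, a narrow leg part 30 mm square, from 28 to 56 mm up a square cabin 32 x 32 mm (the part to grip), then a stepped pyramid roof of the same colour, no wider than the cabin. Origin: centre of the underside; z up, x and y square to the cabin's faces. Not to be confused with the round red rook.
- tower_yellow: A small yellow plastic watchtower, upright, loose, about 45 g, 72 mm tall: square base plate 40 x 40 x 6 mm, a narrow leg part 30 mm square, from 28 to 56 mm up a square cabin 32 x 32 mm (the part to grip), then a stepped pyramid roof of the same colour, no wider than the cabin. Origin: centre of the underside; z up, x and y square to the cabin's faces.
- tower_white: A small white plastic watchtower, upright, loose, about 45 g, 72 mm tall: square base plate 40 x 40 x 6 mm, a narrow leg part 30 mm square, from 28 to 56 mm up a square cabin 32 x 32 mm (the part to grip), then a stepped pyramid roof of the same colour, no wider than the cabin. Origin: centre of the underside; z up, x and y square to the cabin's faces. Its roof has light grey steps. Not to be confused with the round white rook.
- tile_swamp: The dark green swamp tile: a resin hexagon 96 mm across flats, 8 mm thick, fixed to the plank, with little reeds round its corners and a round pale stone footing of 72 mm diameter in its middle whose flat top is 10 mm above the plank. Origin: centre of the underside, under the footing's centre; z up.
- tile_lake: The light blue lake tile: a resin hexagon 96 mm across flats, 8 mm thick, fixed to the plank, with pale foam spots round its corners and a round pale stone footing of 72 mm diameter in its middle whose flat top is 10 mm above the plank. Origin: centre of the underside, under the footing's centre; z up.
- tile_rock: The dark grey rock tile: a resin hexagon 96 mm across flats, 8 mm thick, fixed to the plank, with black stones round its corners and a round pale stone footing of 72 mm diameter in its middle whose flat top is 10 mm above the plank. Origin: centre of the underside, under the footing's centre; z up.
- tile_desert: The rust-orange desert tile: a resin hexagon 96 mm across flats, 8 mm thick, fixed to the plank, with brown boulders round its corners and a round pale stone footing of 72 mm diameter in its middle whose flat top is 10 mm above the plank. Origin: centre of the underside, under the footing's centre; z up.
- rook_white: A white plastic chess rook, round, 59 mm tall, foot 38 mm in diameter, crenellated top 31 mm wide, loose, 35 g. It is no watchtower and stays where it is. Origin: centre of the underside; z up. Lying near by there is also a flat steel hobby clamp (60 mm, 11 mm high); taller things stand only at the back and sides, out of the way.
- rook_red: A red plastic chess rook, round, 59 mm tall, foot 38 mm in diameter, crenellated top 31 mm wide, loose, 35 g. It is no watchtower and stays where it is. Origin: centre of the underside; z up.

How it is judged:
By the outcome, as a careful person would: the job done as asked, in the order asked, and still so for the second after the job is handed in, with the robot touching nothing.
It also fails if it takes over 112 s, if anything falls off the work surface, if the arm or the gripper's body presses on something with over 40 N, if the wrist force passes 120 N, or if a joint passes its speed limit or range.

## Working session

There is one attempt and no reset: what is moved stays moved. The work goes in short steps, Python scripts to look and compute and a shell command to move; the robot and the scene stay as the last step left them, time stands still between calls to the robot, and variables do not carry over. Pictures are saved under pics/ and viewed, at most 14 in all, crops included, and the job is handed in when it is done.

```bash
ls; mkdir -p pics; python3 - <<'E'
from plant import ctrl, optics
import cv2,numpy as np
s=ctrl.get_state();print(s)
for n in("scene","top"):
    p,d=optics.camera(n);cv2.imwrite(f"pics/{n}0.png",p[...,::-1]);np.savez(f"{n}0.npz",p=p,d=d);print(n,optics.camera_params(n))
E
```

```text
pics
{'clock': 0.0, 'joint_positions': array([-1.35189039,  0.46941272, -0.04861216,  1.53372288,  0.02409696,
        1.14099506, -0.08232795]), 'joint_velocities': array([-1.35068578e-03,  6.84137360e-04,  1.51707683e-03,  9.37749498e-05,
       -5.41500292e-04, -1.38879838e-03,  2.44938506e-03]), 'effort': array([ 3.71607421e-04, -5.07981563e+01, -8.09125789e-02, -2.36158651e+01,
       -6.14266866e-02,  3.79984046e-02,  1.86023681e-04]), 'eef_pos': array([0.16542039, 0.65392157, 0.29120646]), 'tcp_rot': array([-3.13964125e+00,  6.25645323e-05,  2.89380519e+00]), 'force': array([0.31522923, 0.40332182, 0.06594838]), 'moment': array([-0.02051323, -0.02980286, -0.02041179]), 'grasp_force': 0.0, 'finger_gap': 0.0869147976947811}
scene {'fov_y': 42.54112822571492, 'cx': 322.88775963327146, 'cy': 202.82797321602476, 'k1': -0.14255854030446985, 'R': array([[-0.31786797,  0.94800485, -0.01570886],
       [ 0.63623099,  0.20098691, -0.74485863],
       [-0.70297232, -0.24676116, -0.66703737]]), 't': array([ 0.18125243, -0.3493219 ,  1.41732984])}
top {'fov_y': 43.395649139578666, 'cx': 319.0806979256716, 'cy': 205.30254481336877, 'k1': -0.1405022963361947, 'R': array([[ 6.24839070e-02, -9.98045870e-01, -4.49453071e-04],
       [-9.76311359e-01, -6.10297084e-02, -2.07584932e-01],
       [ 2.07151854e-01,  1.34095237e-02, -9.78216895e-01]]), 't': array([-0.03807224,  0.5546496 ,  1.0727466 ])}
```

View pics/scene0.png

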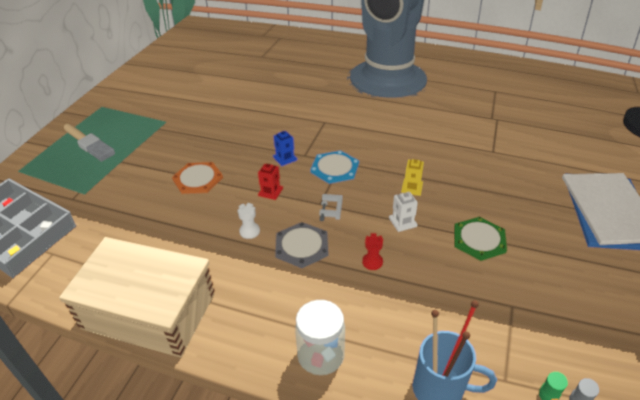

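View pics/top0.png

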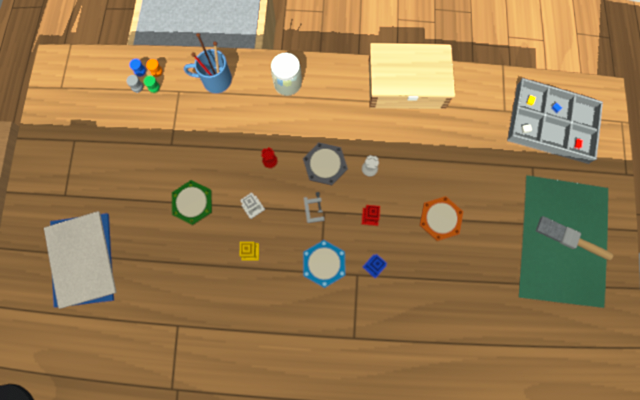

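Scene view: blue tower (284,148), red (270,182), yellow (414,177), white (404,211); tiles lake (335,166), desert (197,177), rock (302,244), swamp (481,238). The rooks are white (248,220) and red (373,251).
Top view: blue tower (375,265), red (371,215), yellow (249,251), white (252,205); tiles lake (324,263), desert (441,218), rock (325,163), swamp (192,202).

```bash
cat > h.py <<'E'
import numpy as np,cv2
from plant import ctrl,optics
from scipy.optimize import minimize
def cam(n):
    c=optics.camera_params(n);f=200/np.tan(np.radians(c["fov_y"]/2))
    return np.array([[f,0,c["cx"]],[0,f,c["cy"]],[0,0,1]]),np.array([c["k1"],0,0,0.]),c["R"],c["t"]
C={n:cam(n) for n in("scene","top")}
def proj(n,P):
    K,D,R,t=C[n];return cv2.projectPoints(np.asarray(P,float),cv2.Rodrigues(R)[0],t,K,D)[0][:,0]
def ray(n,uv):
    K,D,R,t=C[n];q=cv2.undistortPoints(np.array(uv,float).reshape(-1,1,2),K,D)[:,0]
    return -R.T@t,np.c_[q,np.ones(len(q))]@R   # origin, dirs (unit depth)
def cloud(n,d,m):
    v,u=np.nonzero(m&(d>0));o,r=ray(n,np.c_[u,v]);return o+r*d[v,u][:,None]
def tri(uvs):
    A=np.zeros((3,3));b=np.zeros(3)
    for n,uv in uvs.items():
        o,r=ray(n,[uv]);r=r[0]/np.linalg.norm(r[0]);M=np.eye(3)-np.outer(r,r);A+=M;b+=M@o
    return np.linalg.solve(A,b)
def comp(m,seed,R=30):
    w=np.zeros_like(m);u,v=seed;w[v-R:v+R,u-R:u+R]=m[v-R:v+R,u-R:u+R]
    k,l,s,c=cv2.connectedComponentsWithStats(w.astype(np.uint8))
    vs,us=np.nonzero(w);i=np.argmin((vs-v)**2+(us-u)**2);return l==l[vs[i],us[i]]
def mask(p,col,seed):
    h=cv2.cvtColor(p,cv2.COLOR_RGB2HSV).astype(int);H,S,V=h[...,0],h[...,1],h[...,2]
    m={"blue":(abs(H-118)<10)&(S>150),"red":((H<5)|(H>174))&(S>170)&(V>60),"yellow":(abs(H-27)<6)&(S>170)&(V>70),
       "white":(S<60)&(V>90),"pale":(S<60)&(V>130)}[col]
    return comp(m,seed)
def parts(x,y,z,a):
    c,s=np.cos(a),np.sin(a);out=[]
    for w0,w1,z0,z1 in((40,40,0,6),(30,30,6,28),(32,32,28,56),(30,10,58,72)):
        P=[(sx*w/2000,sy*w/2000,zz/1000) for w,zz in((w0,z0),(w1,z1)) for sx in(-1,1) for sy in(-1,1)]
        P=np.array(P);out.append(np.c_[P[:,0]*c-P[:,1]*s+x,P[:,0]*s+P[:,1]*c+y,P[:,2]+z])
    return out
def sil(n,q,ss=8):
    m=np.zeros((400*1,640),np.uint8);u0,v0=np.floor(proj(n,[[q[0],q[1],q[2]+.03]])[0]).astype(int)-32
    big=np.zeros((64*ss,64*ss),np.uint8)
    for P in parts(*q):
        h=cv2.convexHull(((proj(n,P)-[u0,v0]+.5)*ss).astype(np.float32));cv2.fillConvexPoly(big,np.round(h*16-8).astype(int),1,shift=4)
    return u0,v0,cv2.resize(big.astype(np.float32),(64,64),interpolation=cv2.INTER_AREA)
def fit(masks,x,y,z=0.,fixz=False):
    def cost(q):
        c=0
        for n,m in masks.items():
            u0,v0,s=sil(n,[q[0]/1e3,q[1]/1e3,0 if fixz else q[2]/1e3,q[3]/50]);c+=np.abs(s-m[v0:v0+64,u0:u0+64]).sum()
        return c
    best=None
    for a in np.radians([-35,-12,12,35]):
        q0=np.array([x*1e3,y*1e3,z*1e3,a*50]);S=np.vstack([q0]+[q0+e for e in np.diag([6.,6,5,12])])
        r=minimize(cost,q0,method="Nelder-Mead",options=dict(initial_simplex=S,maxiter=300,xatol=.05,fatol=.1))
        if best is None or r.fun<best.fun:best=r
    q=best.x;a=np.degrees(q[3]/50);return q[:3].round(1),round((a+45)%90-45,1),round(best.fun,1),[int(m.sum()) for m in masks.values()]
E
python3 - <<'E'
from h import *
I={n:np.load(n+"0.npz") for n in C}
T={"blue":((284,148),(375,265)),"red":((270,182),(371,215)),"yellow":((414,177),(249,251)),"white":((404,211),(252,205))}
vis={n:I[n]["p"].copy() for n in C}
for k,(a,b) in T.items():
    M={n:mask(I[n]["p"],k,s) for n,s in zip(C,(a,b))}
    P=cloud("top",I["top"]["d"],M["top"]);x,y=P[P[:,2]>.03][:,:2].mean(0)
    print(k,"top cloud",x.round(4),y.round(4),"ztop",np.percentile(P[:,2],[2,95,99]).round(4),"fit",*fit(M,x,y))
    for n in C: vis[n][M[n]]=(255,0,255)
L={"swamp":((481,238),(192,202)),"lake":((335,166),(324,263)),"rock":((302,244),(325,163)),"desert":((197,177),(441,218))}
for k,(a,b) in L.items():
    uv={}
    for n,s in zip(C,(a,b)):
        m=mask(I[n]["p"],"pale",s);vis[n][m]=(0,255,255);v,u=np.nonzero(m);uv[n]=(u.mean(),v.mean())
        P=cloud(n,I[n]["d"],m);print(k,n,m.sum(),np.median(P,0).round(4),P.mean(0).round(4),np.ptp(P,0).round(3))
    print("  tri",tri(uv).round(4))
for k,(a,b) in {"rw":((248,225),(371,166)),"rr":((373,255),(269,158))}.items():
    print(k,tri(dict(zip(C,(a,b)))).round(3))
v=np.hstack([cv2.resize(vis["scene"][100:280,150:530],(400,190)),cv2.resize(vis["top"][120:310,150:490],(400,224))[:190]])
v=np.vstack([cv2.resize(vis["scene"][120:280,160:520],(640,284)),cv2.resize(vis["top"][135:295,160:480],(600,300)).copy() if 0 else cv2.resize(vis["top"][135:295,160:480],(640,315))])
cv2.imwrite("pics/m.png",v[...,::-1])
E
```

```text
blue top cloud 0.4304 -0.1357 ztop [0.0027 0.0704 0.0737] fit [ 432.6 -137.2   -1.3] 44.0 132.6 [511, 287]
red top cloud 0.5451 -0.1225 ztop [0.0023 0.0694 0.0728] fit [ 548.6 -123.    -2.2] -1.3 110.8 [638, 306]
yellow top cloud 0.446 0.1487 ztop [-0.0021  0.0679  0.0721] fit [448.2 153.6  -2.3] 5.4 102.4 [550, 379]
white top cloud 0.5511 0.1516 ztop [-0.0007  0.069   0.0723] fit [555.  156.8  -2.4] 39.4 106.2 [843, 362]
swamp scene 878 [0.5605 0.3056 0.0091] [0.5599 0.3055 0.0091] [0.077 0.072 0.008]
swamp top 686 [0.5562 0.3018 0.0087] [0.5563 0.3021 0.0087] [0.071 0.071 0.013]
  tri [0.5568 0.3044 0.0053]
lake scene 586 [ 0.4359 -0.0181  0.0098] [ 0.4358 -0.0183  0.0098] [0.077 0.074 0.009]
lake top 789 [ 0.4311 -0.022   0.0095] [ 0.4314 -0.0219  0.0093] [0.073 0.072 0.012]
  tri [ 0.4314 -0.0209  0.0058]
rock scene 947 [ 0.6757 -0.0058  0.0097] [ 0.6754 -0.006   0.0097] [0.076 0.073 0.008]
rock top 696 [ 0.6714 -0.0098  0.009 ] [ 0.6712 -0.0098  0.0091] [0.073 0.072 0.016]
  tri [ 0.6718 -0.0087  0.0052]
desert scene 520 [ 0.5581 -0.2897  0.0088] [ 0.558  -0.2893  0.0088] [0.071 0.07  0.008]
desert top 645 [ 0.5547 -0.2928  0.0096] [ 0.5548 -0.2927  0.0096] [0.067 0.07  0.013]
  tri [ 0.5551 -0.2926  0.0058]
rw [ 0.668 -0.118  0.014]
rr [0.672 0.126 0.016]
```

View pics/m.png

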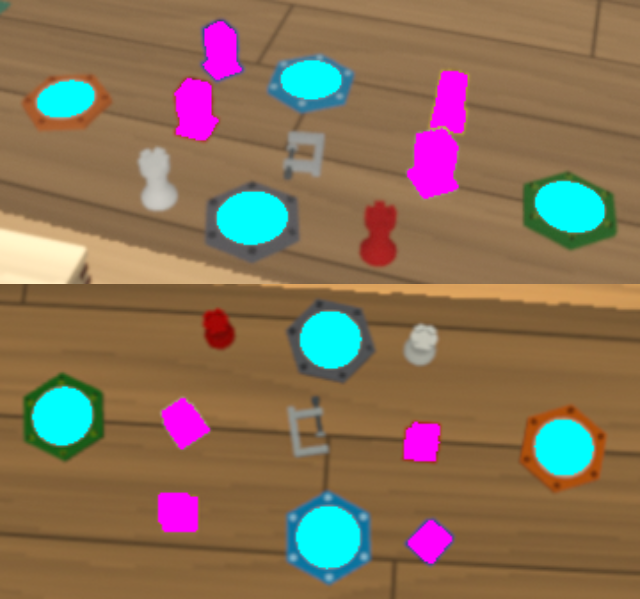

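Masks are clean: the magenta areas cover the four towers, the cyan areas the four footings. The two views differ by about 4 mm in the same direction for everything, so I'll use both views together at known plane heights.

```bash
cat >> h.py <<'E'
def plan(pts,yaw=None,start=None):
    "pts: grasp-point world targets (m); prints tool-axis legs"
    s=ctrl.get_state();p=s["eef_pos"].copy();y0=np.degrees(s["tcp_rot"][2]);yaw=y0 if yaw is None else yaw
    print("t",round(s["clock"],2),"grasp",(p-[0,0,.051]).round(4),"yaw",y0.round(1),"spin",round((y0-yaw+180)%360-180,1),"gap",round(s["finger_gap"],4),"gf",round(s["grasp_force"],1),"F",s["force"].round(1))
    a=np.radians(yaw);p-=[0,0,.051]
    for q in pts:
        d=np.array(q)-p;d=np.array([d[0]*np.cos(a)+d[1]*np.sin(a),d[0]*np.sin(a)-d[1]*np.cos(a),-d[2]])
        print("leg mm",(d*1e3).round(1),"rows>=",round(np.linalg.norm(d)/.0417,2));p=np.array(q)
E
python3 - <<'E'
from h import *
I={n:np.load(n+"0.npz") for n in C}
T={"blue":((284,148),(375,265),.432,-.137),"red":((270,182),(371,215),.547,-.123),"yellow":((414,177),(249,251),.447,.152),"white":((404,211),(252,205),.554,.155)}
for k,(a,b,x,y) in T.items():
    M={n:mask(I[n]["p"],k,s) for n,s in zip(C,(a,b))}
    print(k,*fit(M,x,y,0,True),"scene",fit({"scene":M["scene"]},x,y,0,True)[0],"top",fit({"top":M["top"]},x,y,0,True)[0])
plan([(.5,.4,.24),(.47,-.1,.2)],134)
E
```

```text
blue [ 432.8 -137.     7.1] 42.3 136.7 [511, 287] scene [ 434.6 -135.7    4. ] top [ 432.7 -138.1   -2.1]
red [ 549.6 -122.1   -7.3] 3.3 118.0 [638, 306] scene [ 550.8 -121.2  -10.1] top [ 548.9 -123.9    2.5]
yellow [449.2 153.5   3.3] 5.1 109.1 [550, 379] scene [450.3 154.2   7.6] top [448.4 152.    4.8]
white [555.9 157.    4.1] 39.6 119.2 [843, 362] scene [557.1 157.6   9.1] top [554.4 154.5   6.9]
t 0.1 grasp [0.1654 0.654  0.2403] yaw 165.8 spin 31.8 gap 0.087 gf 0.0 F [ 0.9 -0.5  1.1]
leg mm [-4.151e+02  6.420e+01  3.000e-01] rows>= 10.07
leg mm [-338.8 -368.9   40. ] rows>= 12.05
```

```bash
python3 -m inch '[0,0,0,6.4,1, 0,0,0,6.4,1, 0,0,0,6.4,1, 0,0,0,6.4,1, 0,0,0,6.4,1, -0.036,0.006,0,0,1, -0.036,0.006,0,0,1, -0.036,0.006,0,0,1]' 15
python3 -m inch '[-0.038,0.006,0,0,1, -0.038,0.006,0,0,1, -0.038,0.006,0,0,1, -0.038,0.006,0,0,1, -0.038,0.006,0,0,1, -0.038,0.006,0,0,1, -0.038,0.006,0,0,1, -0.038,0.006,0,0,1]'
python3 - <<'E'
from h import *
plan([(.47,-.1,.2),(.433,-.137,.13)],133)
E
```

```text
clock: 0.77
eef_pos: [0.2534, 0.5882, 0.2916]
tcp_rot: [-3.141, 0.001, 2.338]
force: [0.7, 0.2, -0.5]
finger_gap: 0.0872
grasp_force: 0.0
clock: 1.43
eef_pos: [0.4994, 0.4012, 0.2918]
tcp_rot: [-3.141, -0.0, 2.335]
force: [0.1, 0.5, -0.5]
finger_gap: 0.0868
grasp_force: 0.0
t 1.43 grasp [0.4994 0.4012 0.2408] yaw 133.8 spin 0.8 gap 0.0868 gf 0.0 F [ 0.1  0.5 -0.5]
leg mm [-346.6 -363.3   40.8] rows>= 12.08
leg mm [ -1.8 -52.3  70. ] rows>= 2.1
```

```bash
python3 -m inch '[-0.0265,-0.028,0.003,0.8,1, -0.0265,-0.028,0.003,0,1, -0.0265,-0.028,0.003,0,1, -0.0265,-0.028,0.003,0,1, -0.0265,-0.028,0.003,0,1, -0.0265,-0.028,0.003,0,1, -0.0265,-0.028,0.003,0,1, -0.0265,-0.028,0.003,0,1]'
python3 -m inch '[-0.0265,-0.028,0.003,0,1, -0.0265,-0.028,0.003,0,1, -0.0265,-0.028,0.003,0,1, -0.0265,-0.028,0.003,0,1, -0.0265,-0.028,0.003,0,1, 0,-0.017,0.02,0,1, 0,-0.017,0.02,0,1, 0,-0.017,0.02,0,1]'
python3 - <<'E'
from h import *
plan([(.433,-.137,.042)],133)
p,d=optics.camera("scene");q,d=optics.camera("top")
v=np.vstack([cv2.resize(p[60:240,160:480],(640,360)),cv2.resize(q[200:320,270:590],(640,240))])
cv2.imwrite("pics/b1.png",v[...,::-1])
E
```

```text
clock: 2.1
eef_pos: [0.4789, 0.093, 0.2679]
tcp_rot: [-3.141, -0.0, 2.322]
force: [1.2, -0.3, 0.0]
finger_gap: 0.0872
grasp_force: 0.0
clock: 2.77
eef_pos: [0.4296, -0.1334, 0.1926]
tcp_rot: [3.141, 0.0, 2.32]
force: [-0.5, 0.5, -0.5]
finger_gap: 0.0873
grasp_force: 0.0
t 2.77 grasp [ 0.4296 -0.1334  0.1416] yaw 132.9 spin -0.1 gap 0.0873 gf 0.0 F [-0.5  0.5 -0.5]
leg mm [-5.   0.  99.6] rows>= 2.39
```

View pics/b1.png

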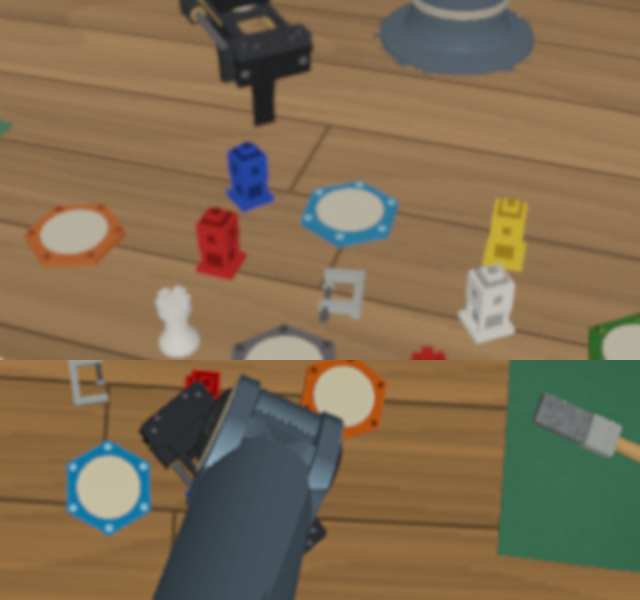

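The picture shows the fingers (scene crop 263,120) above the blue tower (248,175), and the yaw matches. Next I descend and grip.

```bash
python3 -m inch '[-0.005,0,0.02,0,1, 0,0,0.025,0,1, 0,0,0.025,0,1, 0,0,0.02,0,1, 0,0,0.01,0,1, 0,0,0,0,1, 0,0,0,0,0, 0,0,0,0,0]' 15
python3 -m inch '[0,0,0,0,0, 0,0,0,0,0, 0,0,0,0,0, 0,0,0,0,0, 0,0,0,0,0, 0,0,0,0,0, 0,0,-0.01,0,0, 0,0,-0.02,0,0]'
python3 - <<'E'
from h import *
plan([(.45,-.11,.14),(.558,.304,.14),(.558,.304,.052)])
E
```

```text
clock: 3.53
eef_pos: [0.4349, -0.136, 0.0943]
tcp_rot: [3.14, 0.002, 2.322]
force: [-0.3, 0.9, 0.3]
finger_gap: 0.0798
grasp_force: 0.0
clock: 4.2
eef_pos: [0.4323, -0.1356, 0.1224]
tcp_rot: [-3.138, -0.004, 2.321]
force: [1.4, -0.4, 1.4]
finger_gap: 0.0322
grasp_force: 15.0
t 4.2 grasp [ 0.4323 -0.1356  0.0714] yaw 133.0 spin 0.0 gap 0.0322 gf 15.0 F [ 1.4 -0.4  1.4]
leg mm [  6.7  30.4 -68.6] rows>= 1.81
leg mm [229.2 361.3  -0. ] rows>= 10.26
leg mm [ 0.  0. 88.] rows>= 2.11
```

```bash
python3 -m inch '[0.002,0.01,-0.023,0,0, 0.002,0.01,-0.023,0,0, 0.002,0.01,-0.023,0,0, 0.01,0.015,0,0,0, 0.019,0.03,0,0,0, 0.019,0.03,0,0,0, 0.019,0.03,0,0,0, 0.019,0.03,0,0,0]'
python3 -m inch '[0.019,0.03,0,0,0, 0.019,0.03,0,0,0, 0.019,0.03,0,0,0, 0.019,0.03,0,0,0, 0.019,0.03,0,0,0, 0.019,0.03,0,0,0, 0.019,0.03,0,0,0, 0.01,0.016,0,0,0]'
python3 -m inch '[0,0,0,0,0, 0,0,0,0,0, 0,0,0.01,0,0, 0,0,0.01,0,0, 0,0,0.01,0,0, 0,0,0,0,0, 0,0,0,0,0, 0,0,0,0,0]'
python3 - <<'E'
from h import *
plan([(.558,.304,.053)])
p,d=optics.camera("scene");q,d=optics.camera("top")
v=np.vstack([cv2.resize(p[100:280,320:640],(640,360)),cv2.resize(q[120:240,100:420],(640,240))])
cv2.imwrite("pics/b2.png",v[...,::-1])
E
```

```text
clock: 4.87
eef_pos: [0.4917, 0.0453, 0.1931]
tcp_rot: [3.141, 0.0, 2.321]
force: [-0.2, -0.3, 0.6]
finger_gap: 0.0321
grasp_force: 15.0
clock: 5.53
eef_pos: [0.5592, 0.3079, 0.1928]
tcp_rot: [3.139, -0.001, 2.326]
force: [-0.4, 0.9, -0.4]
finger_gap: 0.0318
grasp_force: 15.0
clock: 6.2
eef_pos: [0.5595, 0.3021, 0.1621]
tcp_rot: [-3.141, 0.0, 2.321]
force: [0.9, -0.0, -0.4]
finger_gap: 0.0316
grasp_force: 15.0
t 6.2 grasp [0.5595 0.3021 0.1111] yaw 133.0 spin 0.0 gap 0.0316 gf 15.0 F [ 0.9 -0.  -0.4]
leg mm [ 2.4  0.2 58.1] rows>= 1.39
```

View pics/b2.png

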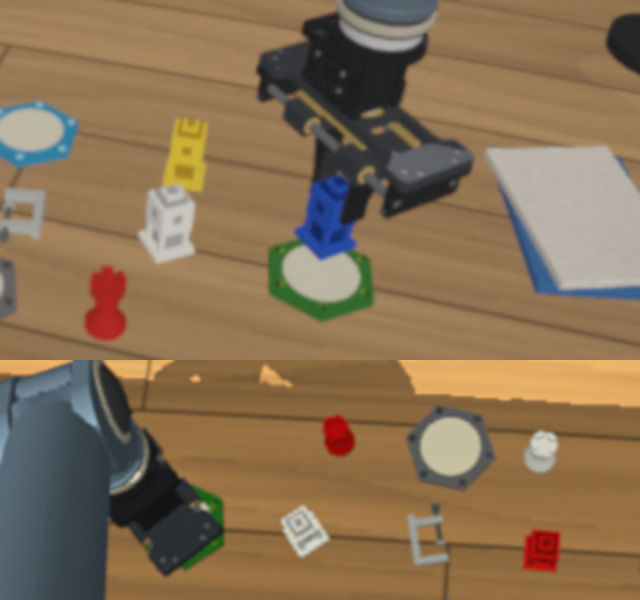

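The blue tower is held upright above the swamp (scene crop 328,215, over the footing at 320,272).

```bash
python3 -m inch '[0.002,0,0.02,0,0, 0,0,0.02,0,0, 0,0,0.01,0,0, 0,0,0.005,0,0, 0,0,0.001,0,0, 0,0,0,0,0, 0,0,0,0,0, 0,0,0,0,0]'
python3 -m inch '[0,0,0.001,0,0, 0,0,0.001,0,0, 0,0,0.001,0,0, 0,0,0,0,0, 0,0,0,0,0, 0,0,0,0,0, 0,0,0,0,0, 0,0,0,0,0]'
```

```text
clock: 6.97
eef_pos: [0.5592, 0.3045, 0.1088]
tcp_rot: [3.139, 0.0, 2.321]
force: [-1.1, -0.5, 10.8]
finger_gap: 0.0318
grasp_force: 15.0
clock: 7.63
eef_pos: [0.5593, 0.3043, 0.1072]
tcp_rot: [3.139, -0.0, 2.321]
force: [-4.1, -3.1, 19.1]
finger_gap: 0.032
grasp_force: 15.0
```

Contact is confirmed, so I let go and rise.

```bash
python3 -m inch '[0,0,0,0,0.5, 0,0,0,0,0.7, 0,0,0,0,1, 0,0,0,0,1, 0,0,0,0,1, 0,0,0,0,1, 0,0,0,0,1, 0,0,-0.02,0,1]'
python3 -m inch '[0,0,-0.03,0,1, 0,0,-0.035,0,1, 0,0,0,6.3,1, 0,0,0,6.3,1, 0,0,0,6.3,1, 0,0,0,6.3,1, 0,0,0,6.3,1, 0,0,0,6.3,1]'
python3 - <<'E'
from h import *
plan([(.549,-.1225,.13),(.549,-.1225,.042)],89.5)
E
```

```text
clock: 8.3
eef_pos: [0.5558, 0.3031, 0.1197]
tcp_rot: [-3.134, -0.002, 2.322]
force: [-0.0, -0.4, -0.5]
finger_gap: 0.0774
grasp_force: 0.0
clock: 8.97
eef_pos: [0.5579, 0.3041, 0.1882]
tcp_rot: [-3.141, -0.0, 1.656]
force: [-0.4, -0.2, 0.8]
finger_gap: 0.0871
grasp_force: 0.0
t 8.97 grasp [0.5579 0.3041 0.1372] yaw 94.9 spin 5.4 gap 0.0871 gf 0.0 F [-0.4 -0.2  0.8]
leg mm [-426.7   -5.2    7.2] rows>= 10.23
leg mm [ 0.  0. 88.] rows>= 2.11
```

```bash
python3 -m inch '[-0.01,0,0,5.4,1, -0.036,0,0,0,1, -0.036,0,0,0,1, -0.036,-0.001,0,0,1, -0.036,-0.001,0,0,1, -0.036,-0.001,0,0,1, -0.036,-0.001,0,0,1, -0.036,-0.001,0,0,1]'
python3 -m inch '[-0.036,0,0,0,1, -0.036,0,0,0,1, -0.036,0,0,0,1, -0.036,0,0,0,1, -0.02,0,0,0,1, 0,0,0,0,1, 0,0,0,0,1, 0,0,0,0,1]'
python3 - <<'E'
from h import *
plan([(.549,-.1225,.042)],89.5)
p,d=optics.camera("scene");q,d=optics.camera("top")
M={"scene":mask(p,"blue",(478,215)),"top":mask(q,"blue",(192,200))}
print(fit(M,.558,.304,.01),fit({"top":M["top"]},.558,.304,.01)[0])
v=np.vstack([cv2.resize(p[100:280,240:560],(640,360)),cv2.resize(q[120:240,100:420],(640,240))])
cv2.imwrite("pics/b3.png",v[...,::-1])
E
```

```text
clock: 9.63
eef_pos: [0.5527, 0.0405, 0.1883]
tcp_rot: [3.141, -0.0, 1.568]
force: [1.6, 0.2, -1.0]
finger_gap: 0.0868
grasp_force: 0.0
clock: 10.3
eef_pos: [0.5526, -0.1207, 0.188]
tcp_rot: [-3.141, -0.001, 1.568]
force: [-0.1, 0.2, 0.3]
finger_gap: 0.0871
grasp_force: 0.0
t 10.3 grasp [ 0.5526 -0.1207  0.137 ] yaw 89.9 spin 0.4 gap 0.0871 gf 0.0 F [-0.1  0.2  0.3]
leg mm [-1.8 -3.6 95. ] rows>= 2.28
(array([559.9, 302.7,   8.1]), np.float64(-43.6), np.float64(183.0), [758, 323]) [562.2 302.5   2.8]
```

View pics/b3.png

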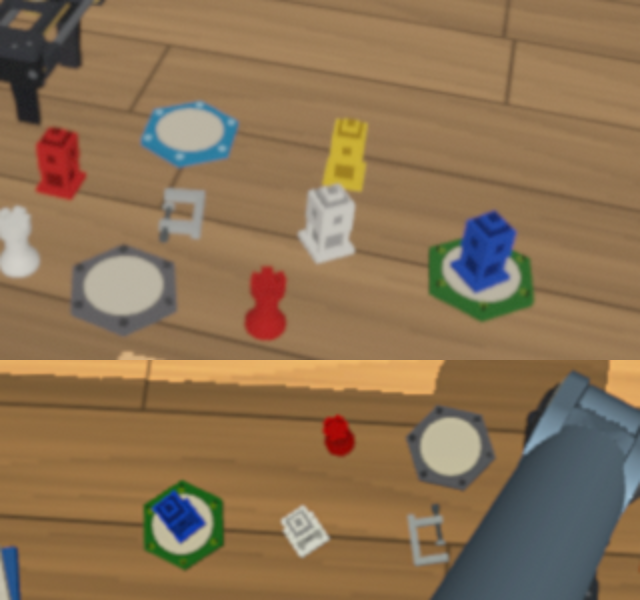

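The blue tower stands upright and centred on the swamp (scene crop 487,250; top crop 182,515). The fit puts it within about 2 mm of centre. Next is red.

```bash
python3 -m inch '[-0.002,-0.0035,0.02,0.4,1, 0,0,0.025,0,1, 0,0,0.025,0,1, 0,0,0.015,0,1, 0,0,0.01,0,1, 0,0,0,0,1, 0,0,0,0,1, 0,0,0,0,0]'
python3 -m inch '[0,0,0,0,0, 0,0,0,0,0, 0,0,0,0,0, 0,0,0,0,0, 0,0,0,0,0, 0,0,0,0,0, 0,0,0,0,0, 0,0,0,0,0]'
python3 -m inch '[0,0,-0.02,0,0, 0,0,-0.035,0,0, 0,0,-0.03,0,0, 0,0,0,0,0, 0,0,0,0,0, 0,0,0,0,0, 0,0,0,0,0, 0,0,0,0,0]'
python3 - <<'E'
from h import *
plan([(.434,-.02,.128),(.434,-.02,.053)])
E
```

```text
clock: 11.07
eef_pos: [0.5498, -0.1236, 0.0942]
tcp_rot: [3.14, 0.0, 1.561]
force: [0.5, 0.2, 1.0]
finger_gap: 0.0852
grasp_force: 0.0
clock: 11.73
eef_pos: [0.549, -0.1239, 0.0932]
tcp_rot: [-3.142, -0.0, 1.56]
force: [-1.0, -0.1, 0.4]
finger_gap: 0.0352
grasp_force: 0.0
clock: 12.4
eef_pos: [0.5482, -0.1236, 0.1769]
tcp_rot: [-3.139, -0.0, 1.56]
force: [-0.8, -0.6, -0.0]
finger_gap: 0.032
grasp_force: 15.0
t 12.4 grasp [ 0.5482 -0.1236  0.1259] yaw 89.4 spin 0.0 gap 0.032 gf 15.0 F [-0.8 -0.6 -0. ]
leg mm [ 102.4 -115.3   -2.1] rows>= 3.7
leg mm [ 0.  0. 75.] rows>= 1.8
```

The fingers closed only as the lift began, so I check the grasp height before moving on.

```bash
python3 - <<'E'
from h import *
p,d=optics.camera("scene");m=mask(p,"red",(262,135));P=cloud("scene",d,m);print(np.percentile(P,[2,98],0).round(4),m.sum())
v=cv2.resize(p[60:260,160:400],(720,600));cv2.imwrite("pics/r1.png",v[...,::-1])
E
```

```text
[[ 0.5364 -0.1369  0.0814]
 [ 0.5695 -0.1022  0.1434]] 438
```

View pics/r1.png

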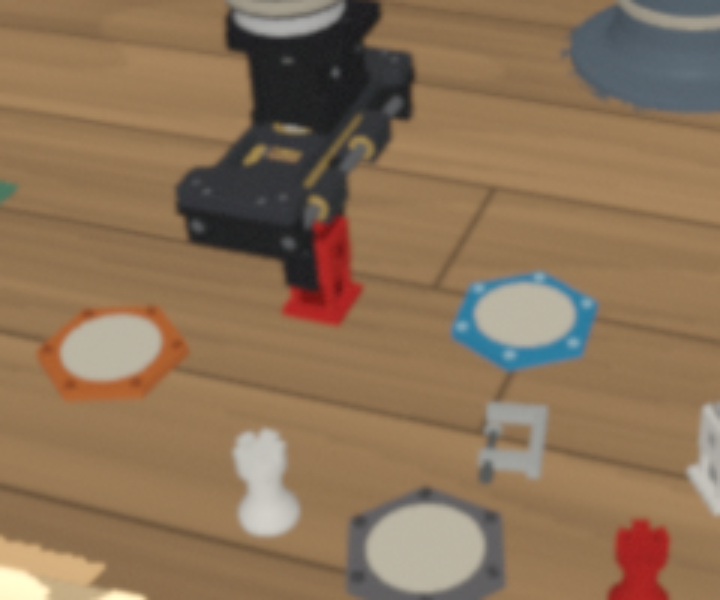

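The red tower hangs upright in the fingers (325,270), its bottom at z ≈ 0.081, so the grip is on the cabin. On to the lake at (525,315).

```bash
python3 -m inch '[0.012,-0.014,0,0,0, 0.022,-0.025,0,0,0, 0.022,-0.025,0,0,0, 0.022,-0.025,0,0,0, 0.016,-0.018,0,0,0, 0.0085,-0.0085,0,0,0, 0,0,0,0,0, 0,0,0,0,0]'
python3 -m inch '[0,0,0.02,0,0, 0,0,0.02,0,0, 0,0,0.015,0,0, 0,0,0.005,0,0, 0,0,0,0,0, 0,0,0,0,0, 0,0,0,0,0, 0,0,0,0,0]'
python3 - <<'E'
from h import *
plan([(.434,-.02,.053)])
E
```

```text
clock: 13.12
eef_pos: [0.4347, -0.02, 0.1781]
tcp_rot: [3.141, 0.0, 1.562]
force: [-0.0, -0.0, -0.4]
finger_gap: 0.0319
grasp_force: 15.0
clock: 13.78
eef_pos: [0.4354, -0.0204, 0.119]
tcp_rot: [3.14, -0.0, 1.56]
force: [0.1, -0.6, -0.6]
finger_gap: 0.0322
grasp_force: 15.0
t 13.78 grasp [ 0.4354 -0.0204  0.068 ] yaw 89.4 spin 0.0 gap 0.0322 gf 15.0 F [ 0.1 -0.6 -0.6]
leg mm [ 0.4 -1.4 15. ] rows>= 0.36
```

```bash
python3 -m inch '[0,-0.001,0.004,0,0, 0,0,0.003,0,0, 0,0,0.002,0,0, 0,0,0,0,0, 0,0,0,0,0, 0,0,0,0,0, 0,0,0,0,0, 0,0,0,0,0]'
python3 -m inch '[0,0,0.001,0,0, 0,0,0.001,0,0, 0,0,0,0,0, 0,0,0,0,0, 0,0,0.001,0,0, 0,0,0,0,0, 0,0,0,0,0, 0,0,0,0,0]'
```

```text
clock: 14.45
eef_pos: [0.4337, -0.0202, 0.1093]
tcp_rot: [3.141, -0.0, 1.56]
force: [0.4, 0.2, -0.2]
finger_gap: 0.0321
grasp_force: 15.0
clock: 15.12
eef_pos: [0.4337, -0.0201, 0.107]
tcp_rot: [-3.141, -0.001, 1.56]
force: [-2.8, 0.9, 12.8]
finger_gap: 0.032
grasp_force: 15.0
```

Contact. I release and go to yellow, turning to yaw 95.

```bash
python3 -m inch '[0,0,0,0,0.5, 0,0,0,0,0.7, 0,0,0,0,1, 0,0,0,0,1, 0,0,0,0,1, 0,0,0,0,1, 0,0,0,0,1, 0,0,-0.02,0,1]'
python3 -m inch '[0,0,-0.03,0,1, 0,0,-0.03,0,1, 0,0,0,-5.6,1, 0,0,0,0,1, 0,0,0,0,1, 0,0,0,0,1, 0,0,0,0,1, 0,0,0,0,1]'
python3 - <<'E'
from h import *
plan([(.449,.153,.13),(.449,.153,.042)],95)
E
```

```text
clock: 15.78
eef_pos: [0.4317, -0.0201, 0.1243]
tcp_rot: [-3.135, 0.001, 1.561]
force: [-0.2, -0.4, -0.1]
finger_gap: 0.0775
grasp_force: 0.0
clock: 16.45
eef_pos: [0.4331, -0.0203, 0.1854]
tcp_rot: [-3.14, 0.0, 1.657]
force: [0.2, -0.2, -0.5]
finger_gap: 0.087
grasp_force: 0.0
t 16.45 grasp [ 0.4331 -0.0203  0.1344] yaw 94.9 spin -0.1 gap 0.087 gf 0.0 F [ 0.2 -0.2 -0.5]
leg mm [171.2  30.9   4.4] rows>= 4.17
leg mm [ 0.  0. 88.] rows>= 2.11
```

```bash
python3 -m inch '[0.02,0.004,0,0,1, 0.036,0.006,0,0,1, 0.036,0.006,0,0,1, 0.036,0.007,0,0,1, 0.028,0.005,0,0,1, 0.015,0.003,0,0,1, 0,0,0,0,1, 0,0,0,0,1]'
python3 - <<'E'
from h import *
plan([(.449,.153,.042)],95)
p,d=optics.camera("scene");q,d=optics.camera("top")
M={"scene":mask(p,"red",(335,145)),"top":mask(q,"red",(325,255))}
print(fit(M,.434,-.02,.01),fit({"top":M["top"]},.434,-.02,.01)[0])
v=np.vstack([cv2.resize(p[80:260,220:540],(640,360)),cv2.resize(q[170:290,200:520],(640,240))])
cv2.imwrite("pics/r2.png",v[...,::-1])
E
```

```text
clock: 17.12
eef_pos: [0.4493, 0.1531, 0.1856]
tcp_rot: [-3.14, 0.001, 1.659]
force: [-0.2, 0.0, -0.1]
finger_gap: 0.0871
grasp_force: 0.0
t 17.12 grasp [0.4493 0.1531 0.1346] yaw 95.1 spin 0.1 gap 0.0871 gf 0.0 F [-0.2  0.  -0.1]
leg mm [-0.1 -0.3 92.6] rows>= 2.22
(array([431.5, -19.7,   7.6]), np.float64(5.7), np.float64(139.3), [523, 265]) [ 443.8  -21.3 -102.8]
```

View pics/r2.png

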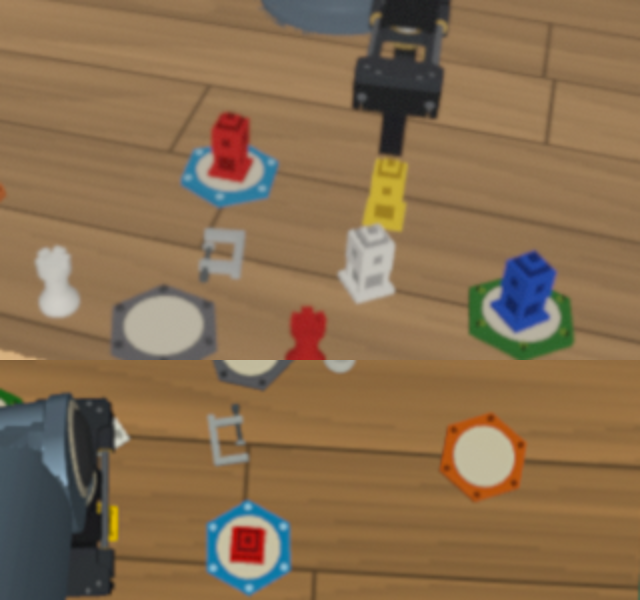

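The red tower stands centred on the lake (scene crop 230,150; top crop 248,545), and the gripper is above yellow (scene crop 390,190).

```bash
python3 -m inch '[0,0,0.02,0,1, 0,0,0.025,0,1, 0,0,0.025,0,1, 0,0,0.015,0,1, 0,0,0.007,0,1, 0,0,0,0,1, 0,0,0,0,0, 0,0,0,0,0]'
python3 -m inch '[0,0,0,0,0, 0,0,0,0,0, 0,0,0,0,0, 0,0,0,0,0, 0,0,0,0,0, 0,0,0,0,0, 0,0,0,0,0, 0,0,0,0,0]'
python3 -m inch '[0,0,-0.02,0,0, 0,0,-0.035,0,0, 0,0,-0.035,0,0, 0,0,0,0,0, 0,0,0,0,0, 0,0,0,0,0, 0,0,0,0,0, 0,0,0,0,0]'
python3 - <<'E'
from h import *
plan([(.6735,-.008,.132)])
E
```

```text
clock: 17.88
eef_pos: [0.4503, 0.1526, 0.0952]
tcp_rot: [3.14, -0.001, 1.657]
force: [0.1, 0.9, -0.0]
finger_gap: 0.0802
grasp_force: 0.0
clock: 18.55
eef_pos: [0.4495, 0.1529, 0.0942]
tcp_rot: [-3.142, -0.0, 1.658]
force: [-0.2, 0.4, 0.2]
finger_gap: 0.032
grasp_force: 15.0
clock: 19.22
eef_pos: [0.4487, 0.1526, 0.183]
tcp_rot: [-3.139, 0.001, 1.658]
force: [-0.2, 0.5, -1.1]
finger_gap: 0.0318
grasp_force: 15.0
t 19.22 grasp [0.4487 0.1526 0.132 ] yaw 95.0 spin 0.0 gap 0.0318 gf 15.0 F [-0.2  0.5 -1.1]
leg mm [-179.6  209.9   -0. ] rows>= 6.62
```

```bash
python3 -m inch '[-0.014,0.016,0,0,0, -0.025,0.03,0,0,0, -0.026,0.03,0,0,0, -0.026,0.03,0,0,0, -0.026,0.03,0,0,0, -0.026,0.03,0,0,0, -0.023,0.028,0,0,0, -0.0136,0.016,0,0,0]'
python3 -m inch '[0,0,0,0,0, 0,0,0,0,0, 0,0,0.02,0,0, 0,0,0.025,0,0, 0,0,0.015,0,0, 0,0,0.005,0,0, 0,0,0,0,0, 0,0,0,0,0]'
python3 -m inch '[0,0,0,0,0, 0,0,0,0,0, 0,0,0.003,0,0, 0,0,0.002,0,0, 0,0,0,0,0, 0,0,0,0,0, 0,0,0,0,0, 0,0,0,0,0]'
python3 - <<'E'
from h import *
plan([(.6735,-.008,.055)])
E
```

```text
clock: 19.88
eef_pos: [0.6767, -0.0116, 0.1826]
tcp_rot: [-3.141, 0.003, 1.655]
force: [0.8, 0.1, -0.1]
finger_gap: 0.0318
grasp_force: 15.0
clock: 20.55
eef_pos: [0.6744, -0.0073, 0.1195]
tcp_rot: [3.142, -0.0, 1.659]
force: [-0.3, -0.3, -0.8]
finger_gap: 0.0322
grasp_force: 15.0
clock: 21.22
eef_pos: [0.6745, -0.0077, 0.1143]
tcp_rot: [3.142, -0.0, 1.658]
force: [-0.1, 0.3, -0.5]
finger_gap: 0.0321
grasp_force: 15.0
t 21.22 grasp [ 0.6745 -0.0077  0.0633] yaw 95.0 spin 0.0 gap 0.0321 gf 15.0 F [-0.1  0.3 -0.5]
leg mm [-0.2 -1.   8.3] rows>= 0.2
```

```bash
python3 -m inch '[0,-0.001,0.002,0,0, 0,0,0.002,0,0, 0,0,0.001,0,0, 0,0,0,0,0, 0,0,0.001,0,0, 0,0,0,0,0, 0,0,0,0,0, 0,0,0,0,0]'
python3 -m inch '[0,0,0.001,0,0, 0,0,0,0,0, 0,0,0.001,0,0, 0,0,0,0,0, 0,0,0,0,0, 0,0,0,0,0, 0,0,0,0,0, 0,0,0,0,0]'
```

```text
clock: 21.88
eef_pos: [0.6735, -0.0078, 0.1083]
tcp_rot: [3.141, -0.0, 1.658]
force: [-0.2, -0.8, -0.6]
finger_gap: 0.0322
grasp_force: 15.0
clock: 22.55
eef_pos: [0.6734, -0.0078, 0.1062]
tcp_rot: [3.142, -0.0, 1.658]
force: [-1.1, -0.4, -0.4]
finger_gap: 0.0317
grasp_force: 15.0
```

```bash
python3 -m inch '[0,0,0.001,0,0, 0,0,0,0,0, 0,0,0.001,0,0, 0,0,0,0,0, 0,0,0,0,0, 0,0,0,0,0, 0,0,0,0,0, 0,0,0,0,0]'
```

```text
clock: 23.22
eef_pos: [0.6735, -0.0078, 0.1043]
tcp_rot: [3.141, -0.0, 1.658]
force: [0.6, -0.6, 0.8]
finger_gap: 0.0318
grasp_force: 15.0
```

```bash
python3 -m inch '[0,0,0.001,0,0, 0,0,0,0,0, 0,0,0,0,0, 0,0,0,0,0, 0,0,0,0,0, 0,0,0,0,0, 0,0,0,0,0, 0,0,0,0,0]'
```

```text
clock: 23.88
eef_pos: [0.6735, -0.0078, 0.1043]
tcp_rot: [3.141, -0.001, 1.658]
force: [-2.1, 0.2, 6.8]
finger_gap: 0.0317
grasp_force: 15.0
```

Contact. I release, rise, and turn for white.

```bash
python3 -m inch '[0,0,0,0,0.5, 0,0,0,0,0.7, 0,0,0,0,1, 0,0,0,0,1, 0,0,0,0,1, 0,0,0,0,1, 0,0,0,0,1, 0,0,-0.02,0,1]'
python3 -m inch '[0,0,-0.03,0,1, 0,0,-0.03,0,1, 0,0,0,-5.8,1, 0,0,0,-5.8,1, 0,0,0,-5.8,1, 0,0,0,-5.8,1, 0,0,0,-5.8,1, 0,0,0,-5.6,1]'
python3 - <<'E'
from h import *
plan([(.5555,.1565,.135)],129.5)
E
```

```text
clock: 24.55
eef_pos: [0.671, -0.0074, 0.1196]
tcp_rot: [-3.134, -0.001, 1.658]
force: [0.1, 0.9, -0.5]
finger_gap: 0.0772
grasp_force: 0.0
clock: 25.22
eef_pos: [0.6734, -0.0078, 0.1832]
tcp_rot: [3.142, -0.0, 2.267]
force: [-0.7, -0.8, -0.2]
finger_gap: 0.087
grasp_force: 0.0
t 25.22 grasp [ 0.6734 -0.0078  0.1322] yaw 129.9 spin 0.4 gap 0.087 gf 0.0 F [-0.7 -0.8 -0.2]
leg mm [201.8  13.6  -2.8] rows>= 4.85
```

```bash
python3 -m inch '[0.02,0.001,0,0.4,1, 0.036,0.0025,0,0,1, 0.036,0.0025,0,0,1, 0.036,0.0025,0,0,1, 0.036,0.0025,0,0,1, 0.028,0.002,0,0,1, 0.01,0.001,0,0,1, 0,0,0,0,1]'
python3 - <<'E'
from h import *
p,d=optics.camera("scene");q,d=optics.camera("top")
plan([(.5555,.1565,.043)],129.5)
M={"scene":mask(p,"yellow",(302,222)),"top":mask(q,"yellow",(325,153))}
print(fit(M,.6735,-.008,.01))
v=np.vstack([cv2.resize(p[80:260,220:540],(640,360)),cv2.resize(q[130:250,150:470],(640,240))])
cv2.imwrite("pics/y2.png",v[...,::-1])
E
```

```text
clock: 25.88
eef_pos: [0.5549, 0.1607, 0.1832]
tcp_rot: [3.141, -0.002, 2.261]
force: [-0.3, -0.1, -0.3]
finger_gap: 0.0866
grasp_force: 0.0
t 25.98 grasp [0.5572 0.1566 0.1325] yaw 129.2 spin -0.3 gap 0.0868 gf 0.0 F [ 0.1 -0.9 -0.6]
leg mm [ 1.  -1.4 89.5] rows>= 2.15
(array([673.9,  -8. ,  10. ]), np.float64(5.5), np.float64(151.8), [717, 333])
```

View pics/y2.png

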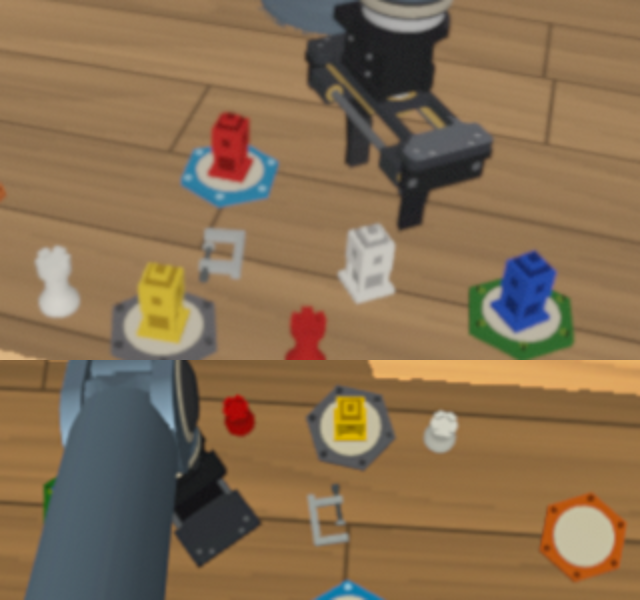

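The yellow tower stands centred on the rock (scene crop 162,300; top crop 350,420), and the fingers straddle white (368,262).

```bash
python3 -m inch '[0.001,-0.0015,0.02,0,1, 0,0,0.025,0,1, 0,0,0.025,0,1, 0,0,0.014,0,1, 0,0,0.006,0,1, 0,0,0,0,1, 0,0,0,0,0, 0,0,0,0,0]'
python3 -m inch '[0,0,0,0,0, 0,0,0,0,0, 0,0,0,0,0, 0,0,0,0,0, 0,0,0,0,0, 0,0,0,0,0, 0,0,0,0,0, 0,0,0,0,0]'
python3 -m inch '[0,0,-0.02,0,0, 0,0,-0.035,0,0, 0,0,-0.035,0,0, 0,0,0,0,0, 0,0,0,0,0, 0,0,0,0,0, 0,0,0,0,0, 0,0,0,0,0]'
python3 - <<'E'
from h import *
plan([(.5565,-.291,.133)])
E
```

```text
clock: 26.65
eef_pos: [0.556, 0.1567, 0.0944]
tcp_rot: [3.139, 0.001, 2.254]
force: [-0.0, 0.0, -0.4]
finger_gap: 0.0798
grasp_force: 0.0
clock: 27.32
eef_pos: [0.5547, 0.1574, 0.0932]
tcp_rot: [3.142, -0.0, 2.255]
force: [-1.0, 0.5, 0.9]
finger_gap: 0.0319
grasp_force: 15.0
clock: 27.98
eef_pos: [0.5537, 0.1572, 0.1817]
tcp_rot: [-3.139, -0.001, 2.255]
force: [-0.9, 0.2, -0.1]
finger_gap: 0.0316
grasp_force: 15.0
t 27.98 grasp [0.5537 0.1572 0.1307] yaw 129.2 spin 0.0 gap 0.0316 gf 15.0 F [-0.9  0.2 -0.1]
leg mm [-349.  -281.2   -2.3] rows>= 10.75
```

```bash
python3 -m inch '[-0.015,-0.012,0,0,0, -0.029,-0.0234,0,0,0, -0.029,-0.0234,0,0,0, -0.029,-0.0234,0,0,0, -0.029,-0.0234,0,0,0, -0.029,-0.0234,0,0,0, -0.029,-0.0234,0,0,0, -0.029,-0.0234,0,0,0]'
python3 -m inch '[-0.029,-0.0234,0,0,0, -0.029,-0.0234,0,0,0, -0.029,-0.0234,0,0,0, -0.029,-0.0234,0,0,0, -0.015,-0.0118,0,0,0, 0,0,0,0,0, 0,0,0,0,0, 0,0,0,0,0]'
python3 -m inch '[0,0,0.02,0,0, 0,0,0.025,0,0, 0,0,0.015,0,0, 0,0,0.008,0,0, 0,0,0.002,0,0, 0,0,0,0,0, 0,0,0,0,0, 0,0,0,0,0]'
python3 - <<'E'
from h import *
plan([(.5565,-.291,.053)])
E
```

```text
clock: 28.65
eef_pos: [0.5555, -0.1244, 0.1821]
tcp_rot: [-3.14, -0.002, 2.255]
force: [0.5, 0.2, -1.7]
finger_gap: 0.0317
grasp_force: 15.0
clock: 29.32
eef_pos: [0.5572, -0.2894, 0.182]
tcp_rot: [-3.141, -0.003, 2.256]
force: [1.5, 0.2, -0.2]
finger_gap: 0.0319
grasp_force: 15.0
clock: 29.98
eef_pos: [0.5581, -0.2909, 0.1144]
tcp_rot: [3.14, 0.002, 2.255]
force: [0.4, -0.5, 0.2]
finger_gap: 0.0318
grasp_force: 15.0
t 29.98 grasp [ 0.5581 -0.2909  0.0634] yaw 129.2 spin 0.0 gap 0.0318 gf 15.0 F [ 0.4 -0.5  0.2]
leg mm [ 1.  -1.3 10.4] rows>= 0.25
```

```bash
python3 -m inch '[0.001,-0.001,0.002,0,0, 0,0,0.002,0,0, 0,0,0.002,0,0, 0,0,0.001,0,0, 0,0,0.001,0,0, 0,0,0,0,0, 0,0,0,0,0, 0,0,0,0,0]'
python3 -m inch '[0,0,0.001,0,0, 0,0,0,0,0, 0,0,0.001,0,0, 0,0,0,0,0, 0,0,0,0,0, 0,0,0,0,0, 0,0,0,0,0, 0,0,0,0,0]'
```

```text
clock: 30.65
eef_pos: [0.556, -0.2908, 0.1052]
tcp_rot: [3.142, 0.0, 2.255]
force: [-0.3, -0.5, -0.2]
finger_gap: 0.0317
grasp_force: 15.0
clock: 31.32
eef_pos: [0.5561, -0.2908, 0.1033]
tcp_rot: [3.141, 0.0, 2.255]
force: [-0.3, -0.9, -0.3]
finger_gap: 0.0319
grasp_force: 15.0
```

```bash
python3 -m inch '[0,0,0.001,0,0, 0,0,0,0,0, 0,0,0.0005,0,0, 0,0,0,0,0, 0,0,0,0,0, 0,0,0,0,0, 0,0,0,0,0, 0,0,0,0,0]'
```

```text
clock: 31.98
eef_pos: [0.5561, -0.2908, 0.1032]
tcp_rot: [3.141, -0.0, 2.255]
force: [-1.9, 2.0, 9.9]
finger_gap: 0.032
grasp_force: 15.0
```

Contact. I release, rise and move clear (toward −y).

```bash
python3 -m inch '[0,0,0,0,0.5, 0,0,0,0,0.7, 0,0,0,0,1, 0,0,0,0,1, 0,0,0,0,1, 0,0,0,0,1, 0,0,0,0,1, 0,0,-0.02,0,1]'
python3 -m inch '[0,0,-0.03,0,1, 0,0,-0.035,0,1, 0,0,-0.035,0,1, -0.02,-0.02,0,0,1, -0.025,-0.02,0,0,1, -0.025,-0.02,0,0,1, -0.025,-0.02,0,0,1, -0.025,-0.02,0,0,1]'
python3 -m inch '[-0.025,-0.02,0,0,1, -0.025,-0.02,0,0,1, -0.025,-0.02,0,0,1, 0,0,0,0,1, 0,0,0,0,1, 0,0,0,0,1, 0,0,0,0,1, 0,0,0,0,1]'
python3 - <<'E'
from h import *
p,d=optics.camera("scene");q,d=optics.camera("top")
M={"scene":mask(p,"white",(197,160)),"top":mask(q,"white",(441,208))}
v=np.vstack([cv2.resize(p[80:280,150:540],(640,328)),cv2.resize(q[130:290,150:520],(640,270))])
cv2.imwrite("pics/end.png",v[...,::-1])
E
```

```text
clock: 32.65
eef_pos: [0.554, -0.2893, 0.1184]
tcp_rot: [-3.138, -0.007, 2.255]
force: [-0.7, -0.1, -0.7]
finger_gap: 0.0775
grasp_force: 0.0
clock: 33.32
eef_pos: [0.5542, -0.4481, 0.2218]
tcp_rot: [3.141, -0.0, 2.255]
force: [0.7, -0.8, -0.1]
finger_gap: 0.0871
grasp_force: 0.0
clock: 33.98
eef_pos: [0.5562, -0.5412, 0.2217]
tcp_rot: [3.14, -0.001, 2.257]
force: [-0.1, -0.0, 0.1]
finger_gap: 0.0868
grasp_force: 0.0
```

View pics/end.png

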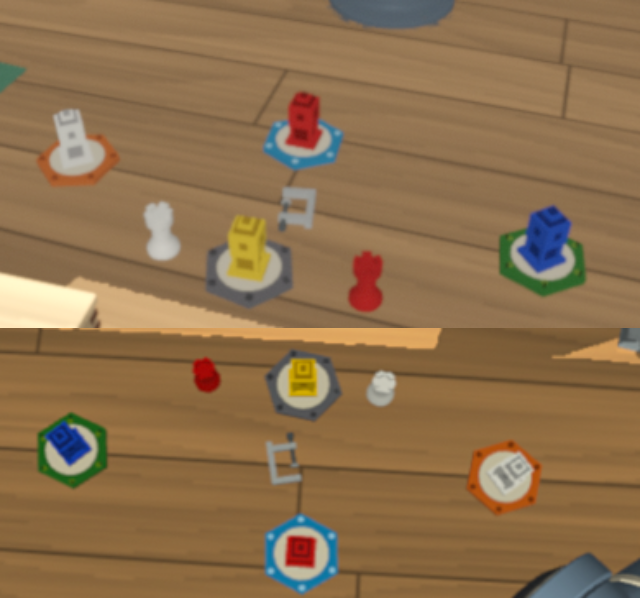

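All four towers stand upright and centred: blue (545,240), red (303,122), yellow (247,248), white (72,140). Both rooks are untouched and the arm is clear.

```bash
python3 -c "
from plant import ctrl
print(ctrl.job_done())"
```

```text
the job is handed in; nothing more can be done
None
```

All four towers stand upright in the middle of their tiles, placed in the order asked (blue, red, yellow, white) and each released before the next; the rooks were left where they stood, and the job is handed in at about 34 s, though no verdict came back.

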